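# Stack the cogs and the spacer on the post in order

### The arm

A 6-joint arm with a two-finger parallel gripper is mounted at the origin on a cart in front of the work surface, level with it; the furniture and walls round the work are solid. World frame = base frame: x ahead of the robot, y to its left, z up, the work surface at z = 0. Lengths are in m, angles in degrees, forces in N, time in s.
With the tool pointing down it reaches from about 0.35 to 0.875 m from the base axis. Payload 4.2 kg.
Tool frame: the origin (TCP) lies between the finger pads; the fingertips stand 14 mm ahead of it and the grasp point (between the pads) lies 5 mm behind it; z points along the fingers, y is the line along which they close (so a half turn about z gives the same grasp; the last joint's range is limited). The gripper opens to 85 mm and grips with 20 to 120 N. Pads are 22 mm wide; open, the fingers measure 114 mm over their backs; the gripper's body (76 mm by 85 mm) begins 54 mm behind the grasp point. The pads swing forward as they close: fully open they stand 13 mm farther back than shut.
Start: joints at [81.853, 22.042, 0.453, 0, -68.411, -14.817], TCP at [0.244, 0.575, 0.245] pointing down, gripper open.
Joint ranges: [-179.83, 179.83], [-69.29, 118.12], [-61.27, 80.66], [-181.25, 117.63], [-171.15, -9.14], [-177.46, 177.46]. Speed limits (degrees/s): [159.86, 159.86, 180, 180, 180, 180].

### API

Orientations are given as [roll, pitch, yaw] about the fixed x, y, z axes, in that order (R = Rz(yaw) Ry(pitch) Rx(roll)).
In Python, from plant import bot gives the robot as it stands.
- The arm moves only by the tool carry_out, never from a script. Its arguments are lists of equal length, an entry for each row: "fingers": the closure, from 0 (fully open) to 1 (shut); "delta_pos": the shift along the tool's x, y, z in cm, a list of three; "dr": the turn, a rotation vector about the tool's x, y, z in rad, a list of three. In form: {"fingers": [fingers, ...], "delta_pos": [[x, y, z], ...], "dr": [[ax, ay, az], ...]}. A call has 1 to 8 rows; each row shifts and turns the commanded pose from where the row before left it, along the tool's axes as they then stand; what a row does not reach is not made up. A row lasts 1/8 s, in which the tool goes at most 62.5 mm and 10.7 degrees, less where a joint would pass 70% of its speed; a pose out of reach is approached as far as the arm can. A call is refused whole if a number of a shift passes 6.25 or a number of a turn 0.188, either way. A call with a gripper value outside its range is refused whole. The fingers move at their own pace and stop on an object; the grip force is fixed at half the most. Time passes only in rows, so rows that do not move let the fingers close. It gives the time, the measured TCP pose, the force, the opening and the grip force at its end, in the units of the state.
- bot.get_state(): the state, without advancing time (a new reading comes with each control period).
- bot.capture(name): name is "scene" or "top" or "wrist"; returns the picture (400x640x3 uint8, red, green, blue); there is no depth.
- bot.calibration(name): a dict with "mtx" (3x3 intrinsics, pixels), "extrinsics" (4x4, takes a point from camera to world coordinates). Camera axes: x right, y down, z forward; pixel columns grow to the right and rows downward; lengths in m; the calibration is good to about 2 mm. A picture is of the moment at which its call begins: read the wrist's pose just before it. calibration takes no time and is no camera call; for the wrist camera it gives the pose at the moment of the call.
- bot.finish_job(): hands the job in; it is judged then, once.
Trained networks look in the newest picture that a camera, given by its name, has taken for a name from the list of things; names that differ only in an ending like _2 or _b are one class to them, and where a whole thing is asked for, a point or a joint stands for the part that bears it (a point fixed in the world has none). Each returns a list of dicts, best first, with "score" (0 to 1); they miss things now and then, are a little off and sometimes report something else, mostly with a low value. They report only what shows in the picture. A call takes as long as a camera call. They do not tell look-alikes from the thing itself.
- bot.search_frame(label, camera): "box" ([left, top, width, height] as shares, 0 to 1, of the picture: columns of its width, rows of its height, round what is visible of it).
The state is a dict: "time": time; "q": joint angles; "dq": joint speeds; "tau": joint torques, N m; "position": TCP position; "eef_rot": TCP orientation; "wrist_force": force on the tool from outside, world axes, zero at the start; "torque": the same for the moment, N m; "finger_gap": opening from 0.0 (shut) to 1.0 (fully open); "grip_force": force on a finger pad.
Only numpy, scipy, OpenCV 4.12 (cv2) and the standard library are available. Lean on these libraries where they do the work, as an engineer would, in place of code of your own. Each camera call takes 0.05 s, during which the arm holds its last target. There are 200 camera calls.

### The job

Load the cogs onto the holder's upright post, each lying flat with its collar upward: first the large cog at the bottom, then the middle one on it, then the thin black spacer ring, and last the small cog on top. Leave the grease tin, the oil bottle and the freewheel where they stand.

Things in the scene. Friction and masses are not known exactly. Their poses are not given: they have to be found in the camera images.
- holder: Cog holder, fixed to the worktop: dark round foot 88 mm across, 9 mm high; on it an aluminium flange 48 mm across, its top 12 mm above the origin (the first cog rests there); from its middle an upright post 20 mm in diameter, straight to 54 mm, then tapering to 8 mm diameter at the tip, 64 mm above the origin. Origin: on the post's axis at worktop level; z up.
- large_cog: The largest of three loose steel cogs, lying flat: a dark toothed disc 86 mm across (20 teeth), 4 mm thick, and on its upper face a bright round collar 40 mm across that ends 13 mm above the underside (the next part rests on it). A 26 mm bore goes right through. 110 g. Grip it across the collar, above the disc. Origin: centre of the underside; z up through the collar.
- middle_cog: The middle-sized of three loose steel cogs, lying flat: a dark toothed disc 70 mm across (16 teeth), 4 mm thick, and on its upper face a bright round collar 40 mm across that ends 13 mm above the underside (the next part rests on it). A 26 mm bore goes right through. 80 g. Grip it across the collar, above the disc. Origin: centre of the underside; z up through the collar.
- small_cog: The smallest of three loose steel cogs, lying flat: a dark toothed disc 54 mm across (12 teeth), 4 mm thick, and on its upper face a bright round collar 40 mm across that ends 13 mm above the underside (the next part rests on it). A 26 mm bore goes right through. 60 g. Grip it across the collar, above the disc. Origin: centre of the underside; z up through the collar.
- spacer_ring: Loose thin-walled black plastic ring without teeth or collar, 37 mm outside, 30 mm bore, 8 mm high, 28 g, lying flat. Either way up serves. Origin: centre of the underside; z along its axis, up at the start.
- grease_tin: Bystander: upright round tin, white and yellow, with a metal press lid, 73 mm across, 92 mm high, loose. Origin: centre of the underside; z up.
- oil_bottle: Bystander: slender upright pale-yellow bottle with a long thin red spout, 45 mm across, 165 mm high, loose and light. Origin: centre of the underside; z up.
- freewheel: Bystander: dark five-speed freewheel (a cone of sprockets in one piece), 101 mm across, 34 mm high, loose, lying flat at the back right. Not one of the cogs to be stacked. Origin: centre of the underside; z up.
Mind the look-alikes: they are no part of the job. Leave any red look-alike of the large_cog alone.

How it is judged (in metres and radians):
On the way, in this order (a step that is already met when the one before it is completed fails the run):
1. the large cog lies on the holder's flange, collar up, round the post (horizontal distance between large_cog and holder below 0.007 m and z of large_cog in the frame of holder between 0.009 and 0.015 m and angle between large_cog's own z axis and vertical below 0.12 rad and contact force between large_cog and the fingers below 0.1 N), for 0.2 s.
2. the middle cog lies on the large cog, collar up (horizontal distance between each of large_cog, middle_cog and holder below 0.007 m and z of large_cog in the frame of holder between 0.009 and 0.015 m and angle between each of large_cog, middle_cog's own z axis and vertical below 0.12 rad and z of middle_cog in the frame of holder between 0.022 and 0.028 m and contact force between middle_cog and the fingers below 0.1 N), for 0.2 s.
3. the spacer ring lies on the middle cog (horizontal distance between each of large_cog, middle_cog and holder below 0.007 m and z of large_cog in the frame of holder between 0.009 and 0.015 m and angle between each of large_cog, middle_cog's own z axis and vertical below 0.12 rad and z of middle_cog in the frame of holder between 0.022 and 0.028 m and horizontal distance between spacer_ring and holder below 0.009 m and ((z of spacer_ring in the frame of holder between 0.035 and 0.041 m and angle between spacer_ring's own z axis and vertical below 0.12 rad) or (z of spacer_ring in the frame of holder between 0.043 and 0.049 m and angle between spacer_ring's own z axis and vertical above 3.02 rad)) and contact force between spacer_ring and the fingers below 0.1 N), for 0.2 s.
4. the small cog lies on the spacer ring, collar up (horizontal distance between each of large_cog, middle_cog, small_cog and holder below 0.007 m and z of large_cog in the frame of holder between 0.009 and 0.015 m and angle between each of large_cog, middle_cog, small_cog's own z axis and vertical below 0.12 rad and z of middle_cog in the frame of holder between 0.022 and 0.028 m and horizontal distance between spacer_ring and holder below 0.009 m and ((z of spacer_ring in the frame of holder between 0.035 and 0.041 m and angle between spacer_ring's own z axis and vertical below 0.12 rad) or (z of spacer_ring in the frame of holder between 0.043 and 0.049 m and angle between spacer_ring's own z axis and vertical above 3.02 rad)) and z of small_cog in the frame of holder between 0.043 and 0.049 m and contact force between small_cog and the fingers below 0.1 N), for 0.2 s.
At the end, for the whole second after the job is handed in: On the post from the bottom up: large cog, middle cog, spacer ring, small cog; each flat within 0.12 rad (cogs collar up), within 7 mm of the post's axis (ring 9 mm), underside within 3 mm of 12, 25, 38, 46 mm above the worktop, released, at rest (0.02 m/s, 0.3 rad/s) (horizontal distance between each of large_cog, middle_cog, small_cog and holder below 0.007 m and z of large_cog in the frame of holder between 0.009 and 0.015 m and angle between each of large_cog, middle_cog, small_cog's own z axis and vertical below 0.12 rad and z of middle_cog in the frame of holder between 0.022 and 0.028 m and horizontal distance between spacer_ring and holder below 0.009 m and ((z of spacer_ring in the frame of holder between 0.035 and 0.041 m and angle between spacer_ring's own z axis and vertical below 0.12 rad) or (z of spacer_ring in the frame of holder between 0.043 and 0.049 m and angle between spacer_ring's own z axis and vertical above 3.02 rad)) and z of small_cog in the frame of holder between 0.043 and 0.049 m and linear speed of each of large_cog, middle_cog, spacer_ring, small_cog below 0.02 m/s and angular speed of each of large_cog, middle_cog, spacer_ring, small_cog below 0.3 rad/s); the robot touches nothing.
It fails at once if the grease tin is moved by more than 25 mm or tipped (distance of grease_tin from where it was at the start of the episode above 0.025 m or angle between grease_tin's own z axis and vertical above 0.25 rad).
It fails at once if the oil bottle is moved by more than 25 mm or tipped (distance of oil_bottle from where it was at the start of the episode above 0.025 m or angle between oil_bottle's own z axis and vertical above 0.25 rad).
It fails at once if the freewheel is moved by more than 25 mm or tipped (distance of freewheel from where it was at the start of the episode above 0.025 m or angle between freewheel's own z axis and vertical above 0.25 rad).
It also fails if it takes over 120 s, if anything falls off the work surface, if the arm or the gripper's body presses on something with over 40 N, if the wrist force passes 120 N, or if a joint passes its speed limit or range.

## Working session

There is one attempt and no reset: what is moved stays moved. The work goes in short steps, Python scripts to look and compute and a tool call to move; the robot and the scene stay as the last step left them, time stands still between calls to the robot, and variables do not carry over. Pictures are saved under pics/ and viewed, at most 14 in all, crops included, and the job is handed in when it is done.

Besides the shell and the picture viewer there is one more tool, called after "Call:" by a JSON object that holds its "method" and its "body", one argument or row to a line. carry_out: Moves the arm, as the interface text tells. Its arguments: {"type":"object","properties":{"fingers":{"type":"array","items":{"type":"number"}},"delta_pos":{"type":"array","items":{"type":"array","items":{"type":"number"}}},"dr":{"type":"array","items":{"type":"array","items":{"type":"number"}}}},"required":["fingers","delta_pos","dr"]}

```bash
mkdir -p pics
cat > h.py <<'E'
import numpy as np, cv2
from plant import bot
def px2w(cal,u,v,z):
    K=np.array(cal["mtx"]);T=np.array(cal["extrinsics"])
    d=T[:3,:3]@np.linalg.solve(K,[u,v,1.]);o=T[:3,3]
    return o+d*(z-o[2])/d[2]
def tri(c1,p1,c2,p2):
    A=[];b=[]
    for c,p in((c1,p1),(c2,p2)):
        T=np.array(c["extrinsics"]);d=T[:3,:3]@np.linalg.solve(np.array(c["mtx"]),[*p,1.]);d/=np.linalg.norm(d)
        P=np.eye(3)-np.outer(d,d);A.append(P);b.append(P@T[:3,3])
    return np.linalg.lstsq(np.vstack(A),np.hstack(b),rcond=None)[0]
def snap(n,f):
    c=bot.calibration(n);im=bot.capture(n);cv2.imwrite("pics/"+f,im[:,:,::-1]);return c,im
E
python3 - <<'E'
from h import *
names="holder large_cog middle_cog small_cog spacer_ring grease_tin oil_bottle freewheel".split()
for cam in("top","scene"):
    c,im=snap(cam,cam+"0.png")
    print(cam,np.round(np.array(c["extrinsics"]),3).tolist(),np.round(c["mtx"],1).tolist())
    for n in names:
        for r in bot.search_frame(n,cam)[:3]:
            b=np.array(r["box"])*[640,400,640,400];u,v=b[0]+b[2]/2,b[1]+b[3]/2
            print(n,round(r["score"],2),b.round().tolist(),px2w(c,u,v,.008).round(3)[:2])
s=bot.get_state();print(s)
E
```

```text
top [[-0.01, -0.988, 0.153, 0.39], [-1.0, 0.012, 0.011, 0.044], [-0.013, -0.153, -0.988, 1.106], [0.0, 0.0, 0.0, 1.0]] [[468.6, 0.0, 322.7], [0.0, 468.6, 206.8], [0.0, 0.0, 1.0]]
holder 0.76 [228.0, 259.0, 32.0, 39.0] [0.395 0.241]
large_cog 0.98 [350.0, 108.0, 35.0, 33.0] [ 0.763 -0.054]
large_cog 0.92 [428.0, 169.0, 35.0, 34.0] [ 0.607 -0.235]
middle_cog 0.75 [370.0, 223.0, 28.0, 24.0] [ 0.492 -0.088]
small_cog 0.77 [374.0, 159.0, 20.0, 23.0] [ 0.648 -0.093]
small_cog 0.74 [370.0, 218.0, 29.0, 29.0] [ 0.498 -0.088]
grease_tin 0.56 [439.0, 227.0, 41.0, 38.0] [ 0.463 -0.262]
grease_tin 0.36 [429.0, 168.0, 32.0, 32.0] [ 0.611 -0.236]
oil_bottle 0.94 [291.0, 285.0, 26.0, 24.0] [0.352 0.1  ]
freewheel 0.96 [411.0, 112.0, 37.0, 41.0] [ 0.74  -0.205]
scene [[-0.538, -0.38, 0.753, -0.159], [-0.843, 0.25, -0.476, 0.498], [-0.007, -0.891, -0.455, 0.48], [0.0, 0.0, 0.0, 1.0]] [[391.5, 0.0, 317.4], [0.0, 391.5, 198.8], [0.0, 0.0, 1.0]]
holder 0.83 [251.0, 248.0, 45.0, 45.0] [0.408 0.241]
large_cog 0.83 [377.0, 176.0, 26.0, 13.0] [ 0.594 -0.226]
large_cog 0.67 [295.0, 171.0, 29.0, 15.0] [ 0.748
[... 375 characters left out ...]
37.0, 156.0, 28.0, 21.0] [ 0.749 -0.204]
{'time': 0.9, 'q': array([ 8.18526309e+01,  2.20412180e+01,  4.53075025e-01, -4.37060297e-04,
       -6.84136537e+01, -1.48177808e+01]), 'dq': array([-0.0133341 ,  0.08414686,  0.08374651,  0.02514022, -0.04897396,
        0.09206072]), 'tau': array([-6.04269680e-04, -3.92076051e+01,  1.88614869e+01,  4.19054478e+00,
       -3.79558332e-04,  5.22554373e-07]), 'position': array([0.24381137, 0.57544975, 0.24531888]), 'eef_rot': array([ 1.79998159e+02, -6.66149979e-05, -2.29653107e+01]), 'wrist_force': array([0.74676307, 0.79682295, 0.21199325]), 'torque': array([ 0.01392807, -0.00256701, -0.04016196]), 'grip_force': 0.0, 'finger_gap': 0.998182843101887}
```

Run:
```python
import cv2
a=cv2.imread("pics/top0.png");b=cv2.imread("pics/scene0.png")
cv2.imwrite("pics/top0c.png",cv2.resize(a[90:330,160:490],None,fx=2.4,fy=2.4,interpolation=2))
cv2.imwrite("pics/scene0c.png",cv2.resize(b[130:310,190:460],None,fx=2.9,fy=2.9,interpolation=2))
```

```text
(no output)
```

View pics/top0c.png

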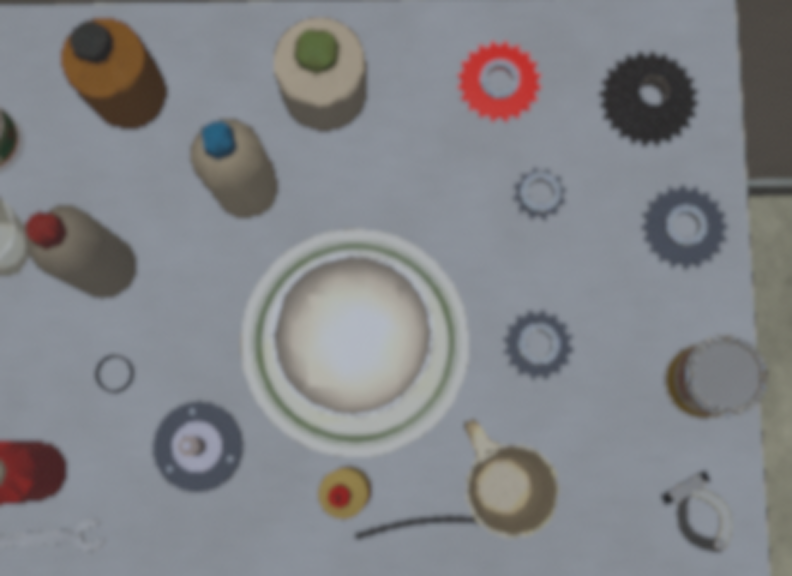

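View pics/scene0c.png

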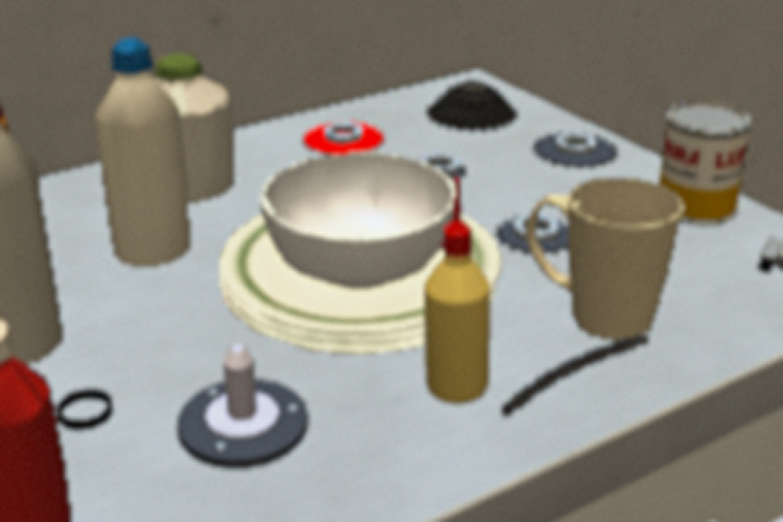

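Call:
{"method": "carry_out", "body": {
  "fingers": [0,0,0,0,0,0,0,0],
  "delta_pos": [
    [0,0,-1],
    [0,0,-1],
    [0,0,-1],
    [0,0,-1],
    [0,0,-1],
    [0,0,0],
    [0,0,0],
    [0,0,0]
  ],
  "dr": [
    [0,0,0.17],
    [0,0,0.17],
    [0,0,0.17],
    [0,0,0.17],
    [0,0,0.17],
    [0,0,0.16],
    [0,0,0.16],
    [0,0,0]
  ]
}}

```text
time: 1.9
position: [0.2438, 0.5755, 0.2953]
eef_rot: [-180.0, 0.0, -89.9]
wrist_force: [0.2, -0.4, -0.4]
finger_gap: 1.004
grip_force: 0.0
```

Call:
{"method": "carry_out", "body": {
  "fingers": [0,0,0,0,0,0,0,0],
  "delta_pos": [
    [4.6,-2,0],
    [4.6,-2,0],
    [4.6,-2,0],
    [4.6,-2,0],
    [4.6,-2,0],
    [4.6,-2,0],
    [4.6,-2,0],
    [0,0,0]
  ],
  "dr": [
    [0,0,0],
    [0,0,0],
    [0,0,0],
    [0,0,0],
    [0,0,0],
    [0,0,0],
    [0,0,0],
    [0,0,0]
  ]
}}

```text
time: 2.9
position: [0.3844, 0.251, 0.2957]
eef_rot: [-180.0, 0.0, -90.1]
wrist_force: [1.2, 0.4, 0.5]
finger_gap: 0.997
grip_force: 0.0
```

Run:
```python
from h import *
s=bot.get_state();print(s["position"],s["eef_rot"])
c,im=snap("wrist","w1.png");print(np.round(np.array(c["extrinsics"]),3).tolist(),np.round(c["mtx"],1).tolist())
for n in("holder","spacer_ring"):
    for r in bot.search_frame(n,"wrist")[:3]:
        b=np.array(r["box"])*[640,400,640,400];print(n,r["score"],b.round(),px2w(c,b[0]+b[2]/2,b[1]+b[3]/2,.008))
```

```text
[0.3844413  0.25098723 0.29571448] [-1.79975132e+02  2.43482666e-02 -9.00883000e+01]
[[-1.0, 0.001, 0.001, 0.384], [0.001, 0.962, 0.272, 0.182], [-0.001, 0.272, -0.962, 0.424], [0.0, 0.0, 0.0, 1.0]] [[297.4, 0.0, 321.6], [0.0, 297.4, 202.2], [0.0, 0.0, 1.0]]
holder 0.78 [280. 136.  61.  56.] [0.39961234 0.24492757 0.008     ]
spacer_ring 0.53 [250. 208.  24.  25.] [0.47301037 0.32839736 0.008     ]
```

View pics/w1.png

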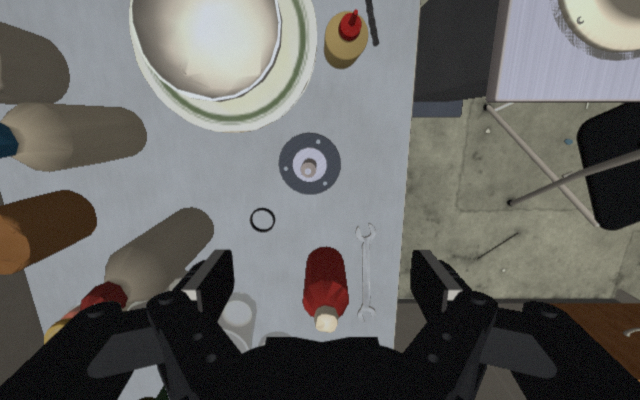

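Call:
{"method": "carry_out", "body": {
  "fingers": [0,0,0,0,0,0,0,0],
  "delta_pos": [
    [5.4,-2.5,0],
    [5.4,-2.5,0],
    [5.4,-2.5,0],
    [5.4,-2.5,0],
    [5.4,-2.5,0],
    [5.4,-2.5,0],
    [5.4,-2.5,0],
    [5.4,-2.5,0]
  ],
  "dr": [
    [0,0,0],
    [0,0,0],
    [0,0,0],
    [0,0,0],
    [0,0,0],
    [0,0,0],
    [0,0,0],
    [0,0,0]
  ]
}}

```text
time: 4.05
position: [0.5854, -0.179, 0.2949]
eef_rot: [180.0, 0.0, -89.8]
wrist_force: [1.7, 0.6, 0.4]
finger_gap: 1.001
grip_force: 0.0
```

Call:
{"method": "carry_out", "body": {
  "fingers": [0.4,0.4,0.4,0.4],
  "delta_pos": [
    [5.4,-2.4,2],
    [0,0,4],
    [0,0,4],
    [0,0,0]
  ],
  "dr": [
    [0,0,0],
    [0,0,0],
    [0,0,0],
    [0,0,0]
  ]
}}

```text
time: 4.55
position: [0.6066, -0.231, 0.191]
eef_rot: [179.5, 0.1, -89.9]
wrist_force: [-0.4, 0.3, -1.0]
finger_gap: 0.602
grip_force: 0.0
```

```bash
cat >> h.py <<'E'
def look(f,names):
    s=bot.get_state();print(s["position"].round(4),s["eef_rot"].round(2),s["finger_gap"])
    c,im=snap("wrist",f);out=[]
    for n in names:
        for r in bot.search_frame(n,"wrist")[:2]:
            b=np.array(r["box"])*[640,400,640,400];print(n,round(r["score"],2),b.round(1).tolist(),px2w(c,b[0]+b[2]/2,b[1]+b[3]/2,.006).round(4))
    return c,im
E
python3 - <<'E'
from h import *
look("w2.png",["large_cog","middle_cog","small_cog"])
E
```

```text
[ 0.6066 -0.231   0.191 ] [ 1.795e+02  1.000e-01 -8.989e+01] 0.6019113624904717
large_cog 0.94 [277.4, 138.2, 76.3, 79.8] [ 0.6116 -0.2376  0.006 ]
middle_cog 0.59 [427.7, 275.6, 4.1, 11.9] [ 0.4762 -0.1128  0.006 ]
small_cog 0.95 [267.9, 273.1, 40.8, 39.7] [ 0.6446 -0.0978  0.006 ]
```

View pics/w2.png

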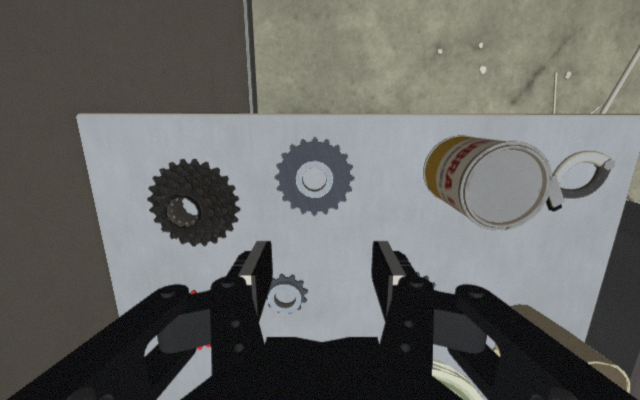

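Call:
{"method": "carry_out", "body": {
  "fingers": [0.36,0.36,0.36,0.36],
  "delta_pos": [
    [0.6,-0.4,4],
    [0,0,4],
    [0,0,2],
    [0,0,0]
  ],
  "dr": [
    [0,0,0],
    [0,0,0],
    [0,0,0],
    [0,0,0]
  ]
}}

```text
time: 5.25
position: [0.612, -0.2383, 0.0954]
eef_rot: [180.0, -0.0, -90.0]
wrist_force: [-0.0, -0.3, -0.4]
finger_gap: 0.638
grip_force: 0.0
```

Run:
```python
from h import *
c,im=look("w3.png",["large_cog"])
t=bot.calibration("top")
r=bot.search_frame("large_cog","top")
b=bot.search_frame("large_cog","wrist")[0]["box"]
p=[(b[0]+b[2]/2)*640,(b[1]+b[3]/2)*400]
for q in r:
    b=q["box"];u=[(b[0]+b[2]/2)*640,(b[1]+b[3]/2)*400];print(tri(t,u,c,p).round(4))
```

```text
[ 0.612  -0.2383  0.0954] [179.97  -0.   -89.96] 0.6384379377988328
large_cog 0.71 [266.3, 154.0, 111.5, 109.0] [ 0.6116 -0.2404  0.006 ]
large_cog 0.6 [158.7, 367.9, 37.6, 32.1] [ 0.7442 -0.0717  0.006 ]
[ 0.6974 -0.1343 -0.0756]
[ 0.6104 -0.2378 -0.0041]
```

View pics/w3.png

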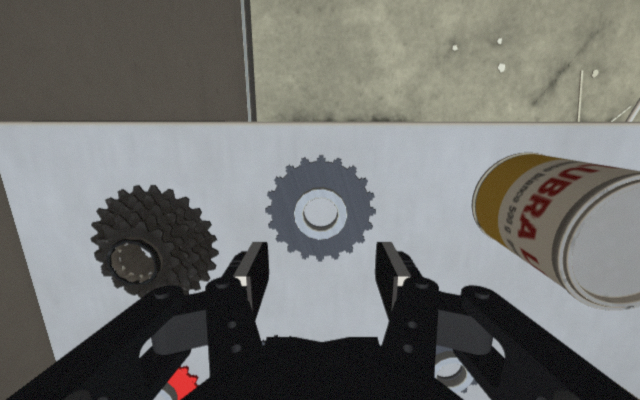

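Call:
{"method": "carry_out", "body": {
  "fingers": [0.4,0.4,0.4,0.4],
  "delta_pos": [
    [0.1,0,4],
    [0,0,2.7],
    [0,0,0],
    [0,0,0]
  ],
  "dr": [
    [0,0,0],
    [0,0,0],
    [0,0,0],
    [0,0,0]
  ]
}}

```text
time: 5.95
position: [0.6133, -0.2399, 0.0304]
eef_rot: [-179.8, -0.1, -90.0]
wrist_force: [0.4, -0.2, 1.1]
finger_gap: 0.603
grip_force: 0.0
```

Call:
{"method": "carry_out", "body": {
  "fingers": [0.4,0.4,0.4,0.4],
  "delta_pos": [
    [0,0,0.3],
    [0,0,0],
    [0,0,0.3],
    [0,0,0]
  ],
  "dr": [
    [0,0,0],
    [0,0,0],
    [0,0,0],
    [0,0,0]
  ]
}}

```text
time: 6.45
position: [0.6116, -0.2395, 0.0221]
eef_rot: [180.0, 0.0, -90.0]
wrist_force: [-0.9, -0.3, 0.7]
finger_gap: 0.601
grip_force: 0.0
```

Run:
```python
from h import *
c,im=look("w4.png",[])
# tip projection
T=np.array(c["extrinsics"]);K=np.array(c["mtx"])
s=bot.get_state()
for z in(.004,.013):
  for dx in(-.0255,.0255,0):
    P=np.r_[s["position"][0]+dx,s["position"][1],z,1];q=np.linalg.inv(T)@P;q=K@q[:3];print(z,dx,q[:2]/q[2])
```

```text
[ 0.6116 -0.2395  0.0221] [ 1.7998e+02  1.0000e-02 -9.0010e+01] 0.6012871025273093
0.004 -0.0255 [368.95596394 251.17819017]
0.004 0.0255 [273.8439612  251.13700151]
0.004 0 [321.40118857 251.15759637]
0.013 -0.0255 [371.67451108 258.81917272]
0.013 0.0255 [271.09956988 258.77603486]
0.013 0 [321.38841136 258.79760438]
```

View pics/w4.png

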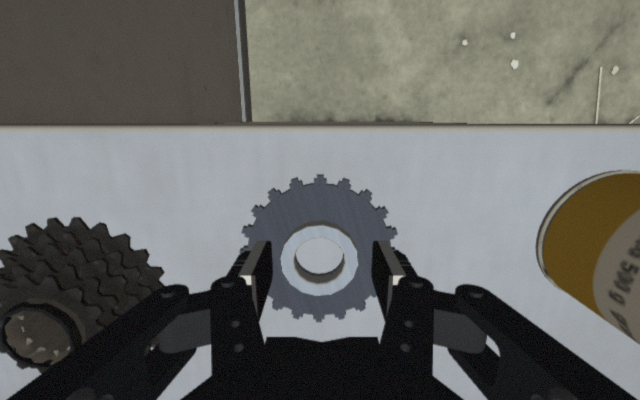

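Call:
{"method": "carry_out", "body": {
  "fingers": [0.4,0.4,0.4],
  "delta_pos": [
    [0.1,0,0.2],
    [0,0,0],
    [0,0,0]
  ],
  "dr": [
    [0,0,0],
    [0,0,0],
    [0,0,0]
  ]
}}

```text
time: 6.88
position: [0.6118, -0.2406, 0.0203]
eef_rot: [180.0, -0.0, -90.0]
wrist_force: [-0.2, -0.6, -0.1]
finger_gap: 0.6
grip_force: 0.0
```

Call:
{"method": "carry_out", "body": {
  "fingers": [0.4,0.4,0.4],
  "delta_pos": [
    [0,0,0.2],
    [0,0,0],
    [0,0,0]
  ],
  "dr": [
    [0,0,0],
    [0,0,0],
    [0,0,0]
  ]
}}

```text
time: 7.25
position: [0.6118, -0.2405, 0.0183]
eef_rot: [180.0, -0.0, -90.0]
wrist_force: [0.0, 0.2, 0.2]
finger_gap: 0.597
grip_force: 0.0
```

Call:
{"method": "carry_out", "body": {
  "fingers": [0.7,0.8,0.8,0.8,0.8],
  "delta_pos": [
    [0,0,0],
    [0,0,0],
    [0,0,0],
    [0,0,0],
    [0,0,0]
  ],
  "dr": [
    [0,0,0],
    [0,0,0],
    [0,0,0],
    [0,0,0],
    [0,0,0]
  ]
}}

```text
time: 7.88
position: [0.6121, -0.2406, 0.019]
eef_rot: [-180.0, -0.0, -90.0]
wrist_force: [-0.9, 0.4, 6.2]
finger_gap: 0.419
grip_force: 59.7
```

Call:
{"method": "carry_out", "body": {
  "fingers": [0.8,0.8,0.8,0.8],
  "delta_pos": [
    [0,0,-1],
    [0,0,-2],
    [0,0,-2],
    [0,0,0]
  ],
  "dr": [
    [0,0,0],
    [0,0,0],
    [0,0,0],
    [0,0,0]
  ]
}}

```text
time: 8.38
position: [0.6128, -0.2407, 0.0697]
eef_rot: [-179.8, -0.0, -90.0]
wrist_force: [-0.5, 0.4, -0.6]
finger_gap: 0.424
grip_force: 60.0
```

Run:
```python
from h import *
look("w5.png",[])
```

```text
[ 0.6128 -0.2407  0.0697] [-1.7981e+02 -3.0000e-02 -9.0000e+01] 0.42355457091992177
```

View pics/w5.png

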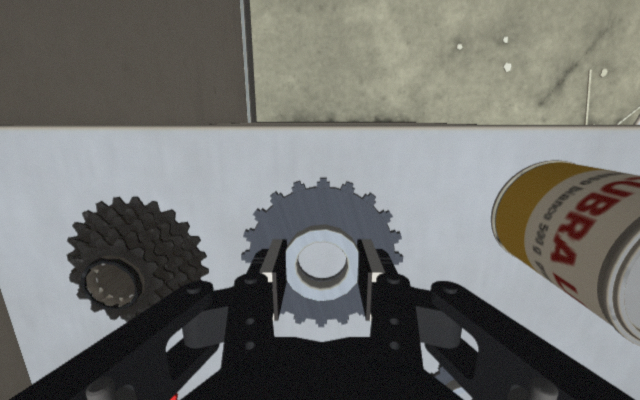

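Call:
{"method": "carry_out", "body": {
  "fingers": [0.8,0.8,0.8,0.8,0.8,0.8,0.8,0.8],
  "delta_pos": [
    [0,0,-5],
    [0,0,-5],
    [0,0,-5],
    [0,0,-5],
    [-5,2,0],
    [-5.4,2.1,0],
    [-5.4,2.1,0],
    [-5.4,2.1,0]
  ],
  "dr": [
    [0,0,0],
    [0,0,0],
    [0,0,0],
    [0,0,0],
    [0,0,0],
    [0,0,0],
    [0,0,0],
    [0,0,0]
  ]
}}

```text
time: 9.43
position: [0.5273, -0.027, 0.2667]
eef_rot: [179.9, 0.0, -90.0]
wrist_force: [0.3, 1.6, -0.9]
finger_gap: 0.427
grip_force: 60.5
```

Call:
{"method": "carry_out", "body": {
  "fingers": [0.8,0.8,0.8,0.8,0.8,0.8,0.8,0.8],
  "delta_pos": [
    [-5.4,2.1,0],
    [-5.4,2.1,0],
    [-5.4,2.1,0],
    [-5.4,2.1,0],
    [-5.4,2.1,0],
    [-5.4,2.1,1],
    [0,0,3],
    [0,0,0]
  ],
  "dr": [
    [0,0,0],
    [0,0,0],
    [0,0,0],
    [0,0,0],
    [0,0,0],
    [0,0,0],
    [0,0,0],
    [0,0,0]
  ]
}}

```text
time: 10.42
position: [0.4009, 0.2943, 0.225]
eef_rot: [179.7, -0.4, -90.0]
wrist_force: [0.3, -0.1, -1.0]
finger_gap: 0.418
grip_force: 60.5
```

Run:
```python
from h import *
c,im=look("w6.png",["holder","spacer_ring"])
```

```text
[0.4009 0.2943 0.225 ] [179.67  -0.36 -89.95] 0.41808027605417475
holder 0.95 [283.6, 93.9, 75.1, 79.7] [0.4003 0.2414 0.006 ]
spacer_ring 0.58 [245.1, 188.6, 24.9, 30.3] [0.4774 0.3243 0.006 ]
```

View pics/w6.png

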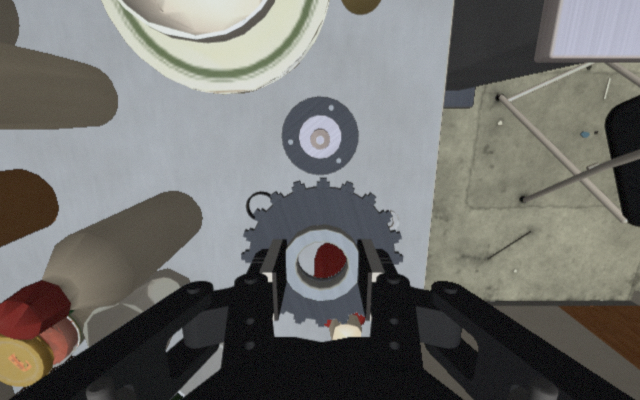

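Run:
```python
from h import *
s=bot.get_state();print(s["position"].round(4),s["eef_rot"])
c=bot.calibration("wrist")
for p,z in(((320.5,134.5),.009),((320.5,136.5),.012),((320,139),.064)):print(px2w(c,*p,z).round(4))
print("cog",px2w(c,322.5,265,s["position"][2]-.006).round(4))
t=bot.calibration("top");print(px2w(t,242.5,276.3,.010).round(4),px2w(t,160+193/2.4,90+446/2.4,.064).round(4))
im=bot.capture("wrist");
g=cv2.medianBlur(cv2.cvtColor(im,cv2.COLOR_RGB2GRAY),3)[80:190,270:375]
for prm in((36,43,.009),(19,25,.012),(7,13,.055)):
    C=cv2.HoughCircles(g,cv2.HOUGH_GRADIENT,1,50,param1=80,param2=12,minRadius=prm[0],maxRadius=prm[1])
    if C is not None:
        u,v,r=C[0,0];print(u+270,v+80,r,px2w(c,u+270,v+80,prm[2]).round(4))
```

```text
[0.4034 0.2952 0.2289] [-1.79954331e+02  1.49516339e-02 -9.00372823e+01]
[0.405  0.2446 0.009 ]
[0.4049 0.2467 0.012 ]
[0.4052 0.246  0.064 ]
cog [0.403  0.2971 0.2229]
[0.3993 0.244  0.01  ] [0.4    0.2388 0.064 ]
322.5 132.5 38.8 [0.4027 0.2424 0.009 ]
322.5 134.5 20.8 [0.4027 0.2444 0.012 ]
324.5 135.5 10.5 [0.4008 0.2432 0.055 ]
```

Call:
{"method": "carry_out", "body": {
  "fingers": [0.8,0.8,0.8,0.8,0.8,0.8],
  "delta_pos": [
    [5.2,0.1,2],
    [0,0,5],
    [0,0,5],
    [0,0,0.9],
    [0,0,0],
    [0,0,0]
  ],
  "dr": [
    [0,0,0],
    [0,0,0],
    [0,0,0],
    [0,0,0],
    [0,0,0],
    [0,0,0]
  ]
}}

```text
time: 11.38
position: [0.4031, 0.2448, 0.1014]
eef_rot: [-179.8, 0.2, -90.0]
wrist_force: [-0.6, 0.2, -0.7]
finger_gap: 0.422
grip_force: 60.6
```

Call:
{"method": "carry_out", "body": {
  "fingers": [0.8,0.8,0.8,0.8],
  "delta_pos": [
    [0,0,1],
    [0,0,1],
    [0,0,0.7],
    [0,0,0]
  ],
  "dr": [
    [0,0,0],
    [0,0,0],
    [0,0,0],
    [0,0,0]
  ]
}}

```text
time: 11.88
position: [0.4014, 0.2431, 0.0715]
eef_rot: [179.9, -0.1, -90.0]
wrist_force: [-0.3, 0.3, -1.9]
finger_gap: 0.42
grip_force: 60.6
```

Run:
```python
from h import *
look("w7.png",[]);print(bot.get_state()["wrist_force"])
```

```text
[0.4014 0.2431 0.0715] [ 1.7993e+02 -9.0000e-02 -9.0000e+01] 0.4195959402740451
[-0.46734741 -0.19541323 -1.01856427]
```

View pics/w7.png

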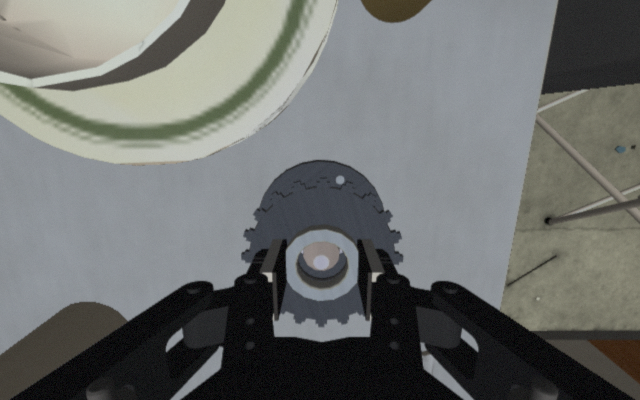

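Call:
{"method": "carry_out", "body": {
  "fingers": [0.8,0.8,0.8,0.8,0.8,0.8],
  "delta_pos": [
    [0,0,1],
    [0,0,1],
    [0,0,1],
    [0,0,0.6],
    [0,0,0.2],
    [0,0,0]
  ],
  "dr": [
    [0,0,0],
    [0,0,0],
    [0,0,0],
    [0,0,0],
    [0,0,0],
    [0,0,0]
  ]
}}

```text
time: 12.68
position: [0.4019, 0.2435, 0.0343]
eef_rot: [-180.0, -0.0, -90.0]
wrist_force: [-0.6, 0.1, -1.8]
finger_gap: 0.417
grip_force: 60.6
```

Call:
{"method": "carry_out", "body": {
  "fingers": [0.8,0.8,0.4,0.4,0.4],
  "delta_pos": [
    [0,0,0.25],
    [0,0,0],
    [0,0,0],
    [0,0,0],
    [0,0,0]
  ],
  "dr": [
    [0,0,0],
    [0,0,0],
    [0,0,0],
    [0,0,0],
    [0,0,0]
  ]
}}

```text
time: 13.3
position: [0.4019, 0.2436, 0.032]
eef_rot: [-180.0, 0.0, -90.0]
wrist_force: [0.3, -0.3, -0.5]
finger_gap: 0.602
grip_force: 0.0
```

Call:
{"method": "carry_out", "body": {
  "fingers": [0.4,0.4,0.4,0.4,0.4,0.4],
  "delta_pos": [
    [0,0,-1],
    [0,0,-3],
    [0,0,-5],
    [0,0,-5],
    [0,0,-5],
    [0,0,-4]
  ],
  "dr": [
    [0,0,0],
    [0,0,0],
    [0,0,0],
    [0,0,0],
    [0,0,0],
    [0,0,0]
  ]
}}

```text
time: 14.05
position: [0.4018, 0.2434, 0.265]
eef_rot: [-179.9, 0.1, -90.0]
wrist_force: [0.1, -0.5, -0.4]
finger_gap: 0.595
grip_force: 0.0
```

Run:
```python
from h import *
c,im=look("w8.png",["large_cog","holder","spacer_ring"])
t=bot.capture("top");
for n in("middle_cog","small_cog","large_cog"):
    for r in bot.search_frame(n,"top")[:3]:
        b=np.array(r["box"])*[640,400,640,400];print(n,round(r["score"],2),b.round(),px2w(bot.calibration("top"),b[0]+b[2]/2,b[1]+b[3]/2,.008).round(3))
```

```text
[0.4018 0.2434 0.265 ] [-1.7987e+02  1.4000e-01 -8.9990e+01] 0.5954139577235339
large_cog 0.73 [292.2, 143.0, 64.3, 65.2] [0.3988 0.2483 0.006 ]
holder 0.97 [292.1, 137.6, 60.2, 50.7] [0.4017 0.2315 0.006 ]
spacer_ring 0.76 [261.3, 219.1, 25.3, 28.0] [0.4689 0.3297 0.006 ]
middle_cog 0.67 [371. 219.  27.  28.] [ 0.496 -0.088  0.008]
small_cog 0.77 [374. 158.  22.  24.] [ 0.647 -0.094  0.008]
small_cog 0.66 [438. 229.  44.  35.] [ 0.463 -0.262  0.008]
large_cog 0.81 [350. 108.  34.  34.] [ 0.761 -0.053  0.008]
```

Call:
{"method": "carry_out", "body": {
  "fingers": [0.4,0.4,0.4,0.4,0.4,0.4,0.4,0.4],
  "delta_pos": [
    [4.8,-1.4,-2],
    [4.8,-1.4,0],
    [4.8,-1.4,0],
    [4.8,-1.4,0],
    [4.8,-1.4,0],
    [4.8,-1.4,0],
    [4.8,-1.4,2],
    [0,0,5]
  ],
  "dr": [
    [0,0,0],
    [0,0,0],
    [0,0,0],
    [0,0,0],
    [0,0,0],
    [0,0,0],
    [0,0,0],
    [0,0,0]
  ]
}}

```text
time: 15.45
position: [0.5017, -0.0953, 0.2117]
eef_rot: [-179.8, -0.0, -90.3]
wrist_force: [-0.6, -0.1, -0.3]
finger_gap: 0.599
grip_force: 0.0
```

Call:
{"method": "carry_out", "body": {
  "fingers": [0.4,0.4,0.4,0.4,0.4],
  "delta_pos": [
    [0,0,5],
    [0,0,3],
    [0,0,0],
    [0,0,0],
    [0,0,0]
  ],
  "dr": [
    [0,0,0],
    [0,0,0],
    [0,0,0],
    [0,0,0],
    [0,0,0]
  ]
}}

```text
time: 16.08
position: [0.5009, -0.0924, 0.1333]
eef_rot: [-179.8, 0.0, -90.0]
wrist_force: [-0.6, 0.3, 0.3]
finger_gap: 0.6
grip_force: 0.0
```

Run:
```python
from h import *
c,im=look("w9.png",["middle_cog"])
```

```text
[ 0.5009 -0.0924  0.1333] [-1.7982e+02  1.0000e-02 -8.9980e+01] 0.5995054947553679
middle_cog 0.87 [289.0, 163.9, 74.8, 75.4] [ 0.497  -0.0894  0.006 ]
```

View pics/w9.png

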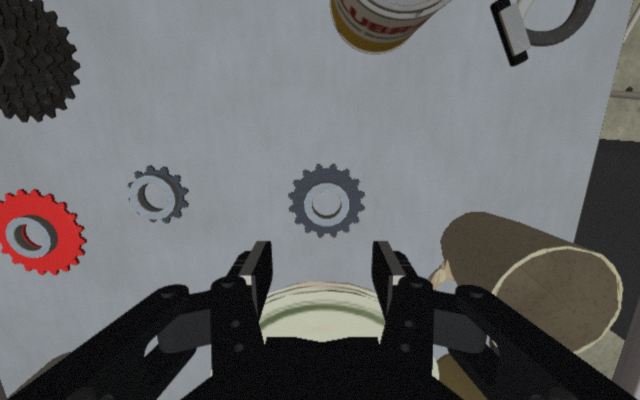

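Call:
{"method": "carry_out", "body": {
  "fingers": [0.4,0.4,0.4,0.4,0.4],
  "delta_pos": [
    [-0.3,0.4,2],
    [0,0,4],
    [0,0,1.3],
    [0,0,0],
    [0,0,0]
  ],
  "dr": [
    [0,0,0],
    [0,0,0],
    [0,0,0],
    [0,0,0],
    [0,0,0]
  ]
}}

```text
time: 16.8
position: [0.4969, -0.0895, 0.0601]
eef_rot: [-179.9, 0.0, -90.0]
wrist_force: [-0.1, 0.8, 0.6]
finger_gap: 0.6
grip_force: 0.0
```

```bash
cat >> h.py <<'E'
def collar(im,c,z,box,rmin,rmax):
    x0,y0,x1,y1=box;g=cv2.medianBlur(cv2.cvtColor(im,cv2.COLOR_RGB2GRAY),3)[y0:y1,x0:x1]
    C=cv2.HoughCircles(g,cv2.HOUGH_GRADIENT,1,60,param1=80,param2=12,minRadius=rmin,maxRadius=rmax)
    if C is not None:
        u,v,r=C[0,0];print("circle",u+x0,v+y0,r,px2w(c,u+x0,v+y0,z).round(4))
E
python3 - <<'E'
from h import *
c,im=look("w10.png",["middle_cog"])
collar(im,c,.013,(250,160,390,330),24,42)
E
```

```text
[ 0.4969 -0.0895  0.0601] [-179.85    0.    -89.98] 0.5995701896110482
middle_cog 0.93 [271.8, 174.8, 100.9, 100.7] [ 0.4967 -0.0911  0.006 ]
circle 319.5 231.5 28.8 [ 0.4984 -0.0894  0.013 ]
```

Call:
{"method": "carry_out", "body": {
  "fingers": [0.4,0.4,0.4,0.4],
  "delta_pos": [
    [0,-0.05,2],
    [0,0,1.7],
    [0,0,0.4],
    [0,0,0]
  ],
  "dr": [
    [0,0,0],
    [0,0,0],
    [0,0,0],
    [0,0,0]
  ]
}}

```text
time: 17.4
position: [0.4968, -0.0895, 0.0183]
eef_rot: [-179.9, -0.0, -90.0]
wrist_force: [0.7, 0.2, -0.5]
finger_gap: 0.601
grip_force: 0.0
```

Call:
{"method": "carry_out", "body": {
  "fingers": [0.7,0.8,0.8,0.8,0.8],
  "delta_pos": [
    [0,0,0],
    [0,0,0],
    [0,0,0],
    [0,0,0],
    [0,0,0]
  ],
  "dr": [
    [0,0,0],
    [0,0,0],
    [0,0,0],
    [0,0,0],
    [0,0,0]
  ]
}}

```text
time: 18.02
position: [0.4971, -0.0895, 0.0192]
eef_rot: [-179.9, 0.0, -90.0]
wrist_force: [-1.5, 0.1, 5.4]
finger_gap: 0.418
grip_force: 59.5
```

Call:
{"method": "carry_out", "body": {
  "fingers": [0.8,0.8,0.8,0.8],
  "delta_pos": [
    [0,0,-1],
    [0,0,-2],
    [0,0,-2],
    [0,0,0]
  ],
  "dr": [
    [0,0,0],
    [0,0,0],
    [0,0,0],
    [0,0,0]
  ]
}}

```text
time: 18.52
position: [0.4975, -0.0894, 0.0696]
eef_rot: [-179.7, 0.0, -90.0]
wrist_force: [-0.3, 0.2, -0.8]
finger_gap: 0.417
grip_force: 60.1
```

Run:
```python
from h import *
c,im=look("w11.png",["middle_cog"])
s=bot.get_state()
collar(im,c,s["position"][2]-.006,(250,190,390,330),24,42)
```

```text
[ 0.4975 -0.0894  0.0696] [-1.7975e+02  3.0000e-02 -9.0000e+01] 0.4173424655835538
middle_cog 0.61 [257.5, 191.9, 130.1, 122.1] [ 0.4971 -0.0667  0.006 ]
circle 322.5 260.5 36.9 [ 0.4971 -0.0891  0.0617]
```

Call:
{"method": "carry_out", "body": {
  "fingers": [0.8,0.8,0.8,0.8,0.8,0.8,0.8,0.8],
  "delta_pos": [
    [0,0,-5],
    [0,0,-5],
    [0,0,-5],
    [0,0,-5],
    [-4.7,1.4,0],
    [-4.8,1.4,0],
    [-4.8,1.4,0],
    [-4.8,1.4,0]
  ],
  "dr": [
    [0,0,0],
    [0,0,0],
    [0,0,0],
    [0,0,0],
    [0,0,0],
    [0,0,0],
    [0,0,0],
    [0,0,0]
  ]
}}

```text
time: 19.62
position: [0.4392, 0.1027, 0.2666]
eef_rot: [179.9, -0.0, -90.0]
wrist_force: [-0.2, -0.3, -1.6]
finger_gap: 0.422
grip_force: 60.5
```

Call:
{"method": "carry_out", "body": {
  "fingers": [0.8,0.8,0.8,0.8,0.8,0.8,0.8,0.8],
  "delta_pos": [
    [-4.8,1.4,0],
    [-4.8,1.3,0],
    [-4.6,1.2,2],
    [0,0,5],
    [0,0,5],
    [0,0,3],
    [0,0,0],
    [0,0,0]
  ],
  "dr": [
    [0,0,0],
    [0,0,0],
    [0,0,0],
    [0,0,0],
    [0,0,0],
    [0,0,0],
    [0,0,0],
    [0,0,0]
  ]
}}

```text
time: 20.62
position: [0.4019, 0.244, 0.1185]
eef_rot: [-179.9, 0.0, -90.0]
wrist_force: [-0.1, 0.3, -0.1]
finger_gap: 0.42
grip_force: 60.5
```

Call:
{"method": "carry_out", "body": {
  "fingers": [0.8,0.8,0.8,0.8,0.8,0.8],
  "delta_pos": [
    [0,0,2],
    [0,0,1.5],
    [0,0,1],
    [0,0,1],
    [0,0,0.5],
    [0,0,0]
  ],
  "dr": [
    [0,0,0],
    [0,0,0],
    [0,0,0],
    [0,0,0],
    [0,0,0],
    [0,0,0]
  ]
}}

```text
time: 21.38
position: [0.4014, 0.2435, 0.0577]
eef_rot: [180.0, -0.0, -90.0]
wrist_force: [-0.1, 0.6, -1.2]
finger_gap: 0.418
grip_force: 60.5
```

Call:
{"method": "carry_out", "body": {
  "fingers": [0.8,0.8,0.8,0.8],
  "delta_pos": [
    [0,0,0.7],
    [0,0,0.5],
    [0,0,0.1],
    [0,0,0]
  ],
  "dr": [
    [0,0,0],
    [0,0,0],
    [0,0,0],
    [0,0,0]
  ]
}}

```text
time: 21.88
position: [0.4013, 0.2435, 0.0447]
eef_rot: [180.0, -0.0, -90.0]
wrist_force: [-0.5, -0.2, -0.8]
finger_gap: 0.415
grip_force: 60.6
```

Call:
{"method": "carry_out", "body": {
  "fingers": [0.4,0.4,0.4,0.4,0.4,0.4,0.4,0.4],
  "delta_pos": [
    [0,0,0],
    [0,0,0],
    [0,0,0],
    [0,0,-1],
    [0,0,-3],
    [0,0,-5],
    [0,0,-5],
    [-1.5,-1.1,-2]
  ],
  "dr": [
    [0,0,0],
    [0,0,0],
    [0,0,0],
    [0,0,0],
    [0,0,0],
    [0,0,0],
    [0,0,0],
    [0,0,0]
  ]
}}

```text
time: 22.88
position: [0.4128, 0.2588, 0.2092]
eef_rot: [-179.7, 0.3, -90.0]
wrist_force: [-0.7, 0.2, -1.1]
finger_gap: 0.604
grip_force: 0.0
```

Call:
{"method": "carry_out", "body": {
  "fingers": [0.4,0.4,0.4,0.4,0.4,0.4],
  "delta_pos": [
    [-3.5,-3,0],
    [-3.4,-3,0],
    [0,0,4],
    [0,0,2],
    [0,0,0],
    [0,0,0]
  ],
  "dr": [
    [0,0,0],
    [0,0,0],
    [0,0,0],
    [0,0,0],
    [0,0,0],
    [0,0,0]
  ]
}}

```text
time: 23.62
position: [0.4729, 0.3279, 0.1463]
eef_rot: [-179.9, 0.1, -90.0]
wrist_force: [-0.9, -1.1, 0.3]
finger_gap: 0.598
grip_force: 0.0
```

Run:
```python
from h import *
c,im=look("w12.png",["spacer_ring","middle_cog","large_cog"])
```

```text
[0.4729 0.3279 0.1463] [-1.7989e+02  8.0000e-02 -8.9980e+01] 0.5981356259989923
spacer_ring 0.94 [302.7, 173.6, 35.3, 38.3] [0.4743 0.3262 0.006 ]
spacer_ring 0.5 [369.4, 49.2, 86.7, 96.6] [0.3956 0.2425 0.006 ]
middle_cog 0.71 [367.7, 49.2, 88.6, 93.2] [0.3964 0.2411 0.006 ]
large_cog 0.61 [354.0, 48.0, 106.0, 108.6] [0.4002 0.2463 0.006 ]
```

View pics/w12.png

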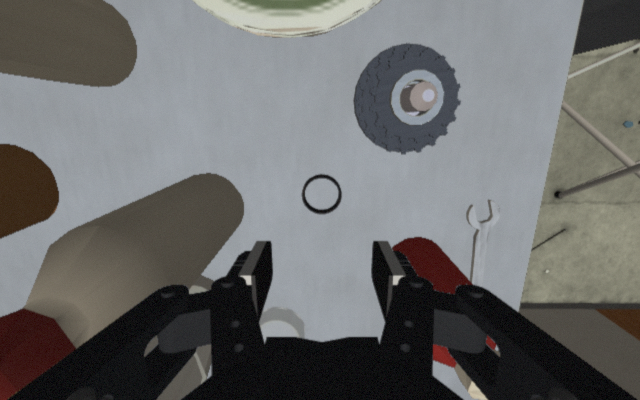

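Call:
{"method": "carry_out", "body": {
  "fingers": [0.4,0.4,0.4,0.4,0.4],
  "delta_pos": [
    [0.1,0,3],
    [0,0,3.6],
    [0,0,2],
    [0,0,0],
    [0,0,0]
  ],
  "dr": [
    [0,0,0],
    [0,0,0],
    [0,0,0],
    [0,0,0],
    [0,0,0]
  ]
}}

```text
time: 24.45
position: [0.473, 0.3272, 0.0601]
eef_rot: [-179.9, 0.1, -90.0]
wrist_force: [-0.6, -0.3, -1.2]
finger_gap: 0.6
grip_force: 0.0
```

Run:
```python
from h import *
c,im=look("w13.png",["spacer_ring"])
collar(im,c,.008,(260,160,390,300),20,34)
```

```text
[0.473  0.3272 0.0601] [-1.799e+02  9.000e-02 -8.997e+01] 0.599808529006139
spacer_ring 0.93 [293.4, 199.2, 56.7, 54.1] [0.473  0.3264 0.006 ]
circle 321.5 227.5 27.7 [0.4732 0.3265 0.008 ]
```

Ring located at (0.473, 0.3265). Lower to TCP 0.018 and grip.

Call:
{"method": "carry_out", "body": {
  "fingers": [0.4,0.4,0.4,0.4],
  "delta_pos": [
    [0.1,0,2],
    [0,0,1.8],
    [0,0,0.4],
    [0,0,0]
  ],
  "dr": [
    [0,0,0],
    [0,0,0],
    [0,0,0],
    [0,0,0]
  ]
}}

```text
time: 25.05
position: [0.4727, 0.3258, 0.0175]
eef_rot: [-180.0, 0.0, -90.0]
wrist_force: [0.2, 0.6, 0.1]
finger_gap: 0.602
grip_force: 0.0
```

Call:
{"method": "carry_out", "body": {
  "fingers": [0.6,0.8,0.8,0.8,0.8],
  "delta_pos": [
    [0,0,0],
    [0,0,0],
    [0,0,0],
    [0,0,0],
    [0,0,0]
  ],
  "dr": [
    [0,0,0],
    [0,0,0],
    [0,0,0],
    [0,0,0],
    [0,0,0]
  ]
}}

```text
time: 25.68
position: [0.4729, 0.3261, 0.0183]
eef_rot: [-179.9, 0.1, -90.0]
wrist_force: [-1.2, -0.8, 6.5]
finger_gap: 0.383
grip_force: 59.1
```

Call:
{"method": "carry_out", "body": {
  "fingers": [0.8,0.8,0.8,0.8,0.8],
  "delta_pos": [
    [0,0,-1],
    [0,0,-3],
    [0,0,-4],
    [0,0,-3],
    [0,0,0]
  ],
  "dr": [
    [0,0,0],
    [0,0,0],
    [0,0,0],
    [0,0,0],
    [0,0,0]
  ]
}}

```text
time: 26.3
position: [0.4735, 0.3267, 0.1302]
eef_rot: [-179.7, 0.3, -90.0]
wrist_force: [-0.4, -0.9, -0.4]
finger_gap: 0.385
grip_force: 59.6
```

Run:
```python
from h import *
c,im=look("w14.png",["spacer_ring"])
s=bot.get_state();collar(im,c,s["position"][2]-.010,(270,200,375,320),24,40)
```

```text
[0.4735 0.3267 0.1302] [-179.73    0.29  -89.98] 0.3849343120328035
spacer_ring 0.91 [291.4, 219.3, 63.2, 71.4] [0.4728 0.3811 0.006 ]
circle 322.5 257.5 35.8 [0.4731 0.3281 0.1169]
```

View pics/w14.png

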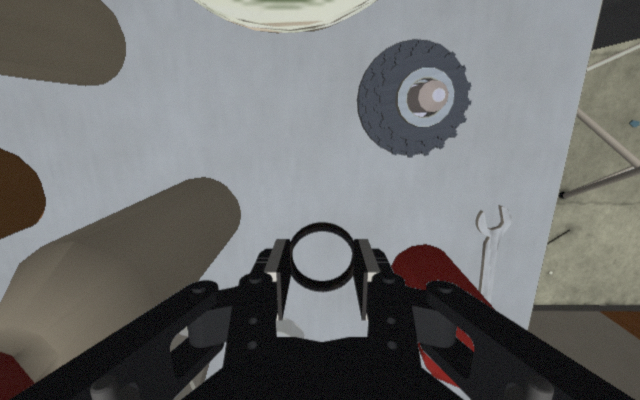

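Call:
{"method": "carry_out", "body": {
  "fingers": [0.8,0.8,0.8,0.8,0.8,0.8],
  "delta_pos": [
    [2,1.8,0],
    [3,2.6,0],
    [3.3,2.75,0],
    [0,0,1],
    [0,0,0],
    [0,0,0]
  ],
  "dr": [
    [0,0,0],
    [0,0,0],
    [0,0,0],
    [0,0,0],
    [0,0,0],
    [0,0,0]
  ]
}}

```text
time: 27.15
position: [0.4014, 0.2432, 0.1165]
eef_rot: [180.0, -0.0, -90.0]
wrist_force: [1.2, -0.0, -0.0]
finger_gap: 0.378
grip_force: 59.7
```

Run:
```python
from h import *
c,im=look("w15.png",[])
s=bot.get_state();collar(im,c,s["position"][2]-.010,(270,200,375,320),24,40)
cv2.imwrite("pics/w15c.png",cv2.resize(im[170:330,220:420,::-1],None,fx=2.5,fy=2.5))
```

```text
[0.4014 0.2432 0.1165] [ 1.800e+02 -2.000e-02 -8.998e+01] 0.3784742301941294
circle 321.5 257.5 35.8 [0.4015 0.2429 0.1066]
```

View pics/w15c.png

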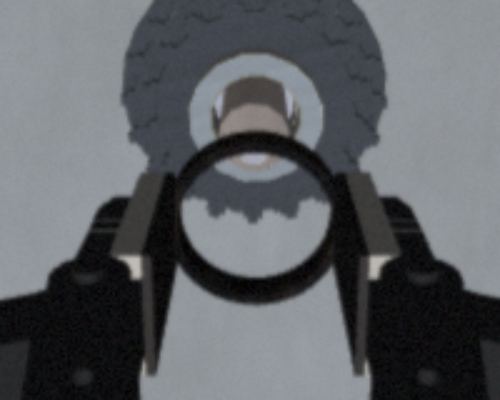

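Call:
{"method": "carry_out", "body": {
  "fingers": [0.8,0.8,0.8,0.8,0.8,0.8,0.8],
  "delta_pos": [
    [0,0,1.5],
    [0,0,1.2],
    [0,0,1],
    [0,0,1],
    [0,0,0.7],
    [0,0,0.5],
    [0,0,0]
  ],
  "dr": [
    [0,0,0],
    [0,0,0],
    [0,0,0],
    [0,0,0],
    [0,0,0],
    [0,0,0],
    [0,0,0]
  ]
}}

```text
time: 28.08
position: [0.4007, 0.2424, 0.0575]
eef_rot: [180.0, -0.0, -90.0]
wrist_force: [0.3, 0.3, -0.5]
finger_gap: 0.383
grip_force: 59.7
```

Call:
{"method": "carry_out", "body": {
  "fingers": [0.8,0.4,0.4,0.4,0.4,0.4,0.4,0.4],
  "delta_pos": [
    [0,0,0.1],
    [0,0,0],
    [0,0,0],
    [0,0,0],
    [0,0,-2],
    [0,0,-5],
    [0,0,-6],
    [0,0,-6]
  ],
  "dr": [
    [0,0,0],
    [0,0,0],
    [0,0,0],
    [0,0,0],
    [0,0,0],
    [0,0,0],
    [0,0,0],
    [0,0,0]
  ]
}}

```text
time: 29.08
position: [0.4005, 0.2421, 0.2488]
eef_rot: [-180.0, 0.0, -90.0]
wrist_force: [0.7, 1.2, -1.0]
finger_gap: 0.602
grip_force: 0.0
```

Run:
```python
from h import *
c,im=look("w16.png",["spacer_ring","middle_cog"])
collar(im,c,.046,(290,120,350,220),13,24)
for n in ("top","scene"):
    snap(n,n+"2.png")
    for r in bot.search_frame("spacer_ring",n):
        b=np.array(r["box"])*[640,400,640,400];print(n,r["score"],b.round())
```

```text
[0.4005 0.2421 0.2488] [-180.    0.  -90.] 0.6017474855371122
spacer_ring 0.63 [305.7, 166.0, 33.0, 33.4] [0.3998 0.2525 0.006 ]
middle_cog 0.56 [293.9, 152.9, 53.6, 56.3] [0.4018 0.2504 0.006 ]
circle 319.5 183.5 15.0 [0.403  0.2449 0.046 ]
top 0.65 [412. 109.  36.  41.]
```

Call:
{"method": "carry_out", "body": {
  "fingers": [0.4,0.4,0.4,0.4,0.4,0.4,0.4,0.4],
  "delta_pos": [
    [4.2,-3,-2],
    [4.3,-3.1,-1],
    [4.3,-3.1,0],
    [4.3,-3.1,0],
    [4.3,-3.1,0],
    [4.3,-3.1,0],
    [4.2,-3,0],
    [4.1,-3,3]
  ],
  "dr": [
    [0,0,0],
    [0,0,0],
    [0,0,0],
    [0,0,0],
    [0,0,0],
    [0,0,0],
    [0,0,0],
    [0,0,0]
  ]
}}

```text
time: 30.42
position: [0.6477, -0.0992, 0.2468]
eef_rot: [-179.9, -0.0, -90.0]
wrist_force: [1.4, 0.4, 1.2]
finger_gap: 0.601
grip_force: 0.0
```

Call:
{"method": "carry_out", "body": {
  "fingers": [0.4,0.4,0.4,0.4,0.4],
  "delta_pos": [
    [0,0,5],
    [0,0,5],
    [0,0,2],
    [0,0,0],
    [0,0,0]
  ],
  "dr": [
    [0,0,0],
    [0,0,0],
    [0,0,0],
    [0,0,0],
    [0,0,0]
  ]
}}

```text
time: 31.05
position: [0.6463, -0.0976, 0.1271]
eef_rot: [-180.0, -0.0, -90.0]
wrist_force: [-0.7, 0.9, 1.0]
finger_gap: 0.601
grip_force: 0.0
```

Run:
```python
from h import *
c,im=look("w17.png",["small_cog"])
```

```text
[ 0.6463 -0.0976  0.1271] [-1.7998e+02 -3.0000e-02 -8.9970e+01] 0.6014945312526643
small_cog 0.87 [287.8, 173.2, 61.8, 58.8] [ 0.6489 -0.0955  0.006 ]
```

Call:
{"method": "carry_out", "body": {
  "fingers": [0.4,0.4,0.4,0.4,0.4],
  "delta_pos": [
    [-0.2,-0.2,2],
    [0,0,3],
    [0,0,1.7],
    [0,0,0],
    [0,0,0]
  ],
  "dr": [
    [0,0,0],
    [0,0,0],
    [0,0,0],
    [0,0,0],
    [0,0,0]
  ]
}}

```text
time: 31.78
position: [0.6488, -0.0955, 0.0612]
eef_rot: [-179.9, -0.0, -90.0]
wrist_force: [-0.1, 0.9, -0.2]
finger_gap: 0.595
grip_force: 0.0
```

Run:
```python
from h import *
c,im=look("w18.png",["small_cog"])
collar(im,c,.013,(250,160,390,330),24,42)
```

```text
[ 0.6488 -0.0955  0.0612] [-1.7986e+02 -1.0000e-02 -8.9970e+01] 0.5950303041542918
small_cog 0.7 [282.2, 187.3, 82.8, 79.2] [ 0.6476 -0.0956  0.006 ]
circle 321.5 231.5 30.0 [ 0.649  -0.0951  0.013 ]
```

Call:
{"method": "carry_out", "body": {
  "fingers": [0.4,0.4,0.4,0.4],
  "delta_pos": [
    [0,0,2],
    [0,0,1.8],
    [0,0,0.45],
    [0,0,0]
  ],
  "dr": [
    [0,0,0],
    [0,0,0],
    [0,0,0],
    [0,0,0]
  ]
}}

```text
time: 32.38
position: [0.6479, -0.0956, 0.0171]
eef_rot: [180.0, -0.0, -90.0]
wrist_force: [0.3, 0.3, -0.1]
finger_gap: 0.601
grip_force: 0.0
```

Call:
{"method": "carry_out", "body": {
  "fingers": [0.7,0.8,0.8,0.8,0.8],
  "delta_pos": [
    [0,0,0],
    [0,0,0],
    [0,0,0],
    [0,0,0],
    [0,0,0]
  ],
  "dr": [
    [0,0,0],
    [0,0,0],
    [0,0,0],
    [0,0,0],
    [0,0,0]
  ]
}}

```text
time: 33.0
position: [0.6487, -0.0956, 0.0185]
eef_rot: [-179.9, -0.0, -90.0]
wrist_force: [-0.4, 0.1, 6.1]
finger_gap: 0.424
grip_force: 60.2
```

Call:
{"method": "carry_out", "body": {
  "fingers": [0.8,0.8,0.8,0.8],
  "delta_pos": [
    [0,0,-1],
    [0,0,-2],
    [0,0,-2],
    [0,0,0]
  ],
  "dr": [
    [0,0,0],
    [0,0,0],
    [0,0,0],
    [0,0,0]
  ]
}}

```text
time: 33.5
position: [0.6487, -0.0955, 0.0689]
eef_rot: [-179.8, 0.0, -90.0]
wrist_force: [0.7, -1.1, 0.9]
finger_gap: 0.423
grip_force: 60.0
```

Run:
```python
from h import *
c,im=look("w19.png",["small_cog"])
s=bot.get_state()
collar(im,c,s["position"][2]-.006,(250,190,390,330),24,42)
```

```text
[ 0.6487 -0.0955  0.0689] [-1.7981e+02  2.0000e-02 -9.0000e+01] 0.42326226189111976
small_cog 0.68 [274.3, 203.9, 90.4, 95.4] [ 0.6504 -0.0741  0.006 ]
circle 321.5 264.5 39.1 [ 0.6487 -0.0927  0.0606]
```

Call:
{"method": "carry_out", "body": {
  "fingers": [0.8,0.8,0.8,0.8,0.8,0.8,0.8,0.8],
  "delta_pos": [
    [0,0,-5],
    [0,0,-5],
    [0,0,-6],
    [-4,3,-4],
    [-4.3,3.1,0],
    [-4.3,3.1,0],
    [-4.3,3.1,0],
    [-4.3,3.1,0]
  ],
  "dr": [
    [0,0,0],
    [0,0,0],
    [0,0,0],
    [0,0,0],
    [0,0,0],
    [0,0,0],
    [0,0,0],
    [0,0,0]
  ]
}}

```text
time: 34.6
position: [0.4928, 0.1165, 0.265]
eef_rot: [179.9, -0.0, -90.0]
wrist_force: [0.5, 0.5, -0.6]
finger_gap: 0.424
grip_force: 60.3
```

Call:
{"method": "carry_out", "body": {
  "fingers": [0.8,0.8,0.8,0.8,0.8,0.8,0.8,0.8],
  "delta_pos": [
    [-4.3,3.1,0],
    [-4.3,3.1,0],
    [-4,3.1,2],
    [0,0,5],
    [0,0,5],
    [0,0,2],
    [0,0,0],
    [0,0,0]
  ],
  "dr": [
    [0,0,0],
    [0,0,0],
    [0,0,0],
    [0,0,0],
    [0,0,0],
    [0,0,0],
    [0,0,0],
    [0,0,0]
  ]
}}

```text
time: 35.6
position: [0.4019, 0.2418, 0.1269]
eef_rot: [-180.0, 0.0, -90.0]
wrist_force: [-0.6, -0.8, 0.5]
finger_gap: 0.42
grip_force: 60.3
```

Run:
```python
from h import *
c,im=look("w20.png",["small_cog"])
s=bot.get_state()
collar(im,c,s["position"][2]-.006,(250,190,390,330),30,42)
```

```text
[0.4019 0.2418 0.1269] [-1.7996e+02  3.0000e-02 -8.9990e+01] 0.42012181014515554
small_cog 0.83 [275.3, 204.0, 87.5, 97.1] [0.4044 0.2915 0.006 ]
circle 321.5 262.5 36.9 [0.402  0.242  0.1214]
```

Call:
{"method": "carry_out", "body": {
  "fingers": [0.8,0.8,0.8,0.8,0.8,0.8,0.8],
  "delta_pos": [
    [-0.1,0,1.5],
    [0,0,1.5],
    [0,0,1],
    [0,0,1],
    [0,0,0.7],
    [0,0,0.4],
    [0,0,0]
  ],
  "dr": [
    [0,0,0],
    [0,0,0],
    [0,0,0],
    [0,0,0],
    [0,0,0],
    [0,0,0],
    [0,0,0]
  ]
}}

```text
time: 36.58
position: [0.4015, 0.2425, 0.0652]
eef_rot: [180.0, -0.0, -90.0]
wrist_force: [-0.7, -0.3, -0.0]
finger_gap: 0.418
grip_force: 60.3
```

Call:
{"method": "carry_out", "body": {
  "fingers": [0.8,0.8,0.8],
  "delta_pos": [
    [0,0,0.1],
    [0,0,0],
    [0,0,0]
  ],
  "dr": [
    [0,0,0],
    [0,0,0],
    [0,0,0]
  ]
}}

```text
time: 36.95
position: [0.4017, 0.2427, 0.0646]
eef_rot: [-180.0, 0.0, -90.0]
wrist_force: [0.0, -0.2, -0.2]
finger_gap: 0.425
grip_force: 60.4
```

Call:
{"method": "carry_out", "body": {
  "fingers": [0.4,0.4,0.4,0.4,0.4,0.4,0.4,0.4],
  "delta_pos": [
    [0,0,0],
    [0,0,0],
    [0,0,0],
    [0,0,-2],
    [0,0,-5],
    [0,0,-6],
    [0,0,-4],
    [0,0,0]
  ],
  "dr": [
    [0,0,0],
    [0,0,0],
    [0,0,0],
    [0,0,0],
    [0,0,0],
    [0,0,0],
    [0,0,0],
    [0,0,0]
  ]
}}

```text
time: 37.95
position: [0.4028, 0.2438, 0.238]
eef_rot: [-179.7, 0.4, -90.0]
wrist_force: [-0.4, -0.2, -0.3]
finger_gap: 0.598
grip_force: 0.0
```

Run:
```python
from h import *
c,w=look("w21.png",["small_cog"])
_,s=snap("scene","s21.png");_,t=snap("top","t21.png")
a=cv2.resize(w[110:260,240:400],(400,375),interpolation=2);b=cv2.resize(s[215:305,225:321],(400,375),interpolation=2)
cv2.imwrite("pics/fin.png",np.hstack([a,b])[:,:,::-1])
```

```text
[0.4028 0.2438 0.238 ] [-179.66    0.36  -89.98] 0.5983691922659923
small_cog 0.68 [300.2, 161.5, 51.0, 47.4] [0.3992 0.2565 0.006 ]
```

View pics/fin.png

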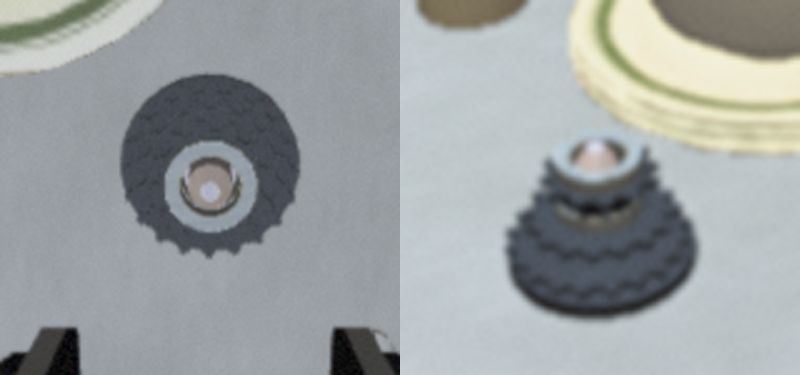

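The stack is complete and level, with the post tip showing at the centre of the small cog's bore (left panel, about 210,190). The fingers are clear of it.

```bash
python3 -c "
from plant import bot
print(bot.finish_job())"
```

```text
the job is handed in; nothing more can be done
None
```

I stacked the large cog, middle cog, spacer ring and small cog in that order on the holder's post, and the final pictures show the stack level and centred; the job is handed in at about 38 s, but no verdict came back.

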